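Blow the dust off the finished tankard at the woodcarver's stall

ROBOT

A 6-joint arm with a two-finger parallel gripper is mounted at the origin on the work surface. World frame = base frame: x ahead of the robot, y to its left, z up, the work surface at z = 0. Lengths are in m, angles in rad, forces in N, time in s.
With the tool pointing down it reaches from about 0.3 to 0.75 m from the base axis. Payload 8.5 kg.
Tool frame: the origin (TCP) lies at the very end of the fingers, on their centre line; the grasp point (between the pads) lies 19 mm behind it; z points along the fingers, x is the direction in which the jaws open and shut, and the axes are right-handed (so a half turn about z gives the same grasp; the last joint's range is limited). The gripper opens to 85 mm and grips with 20 to 120 N. Pads are 22 mm wide; open, the fingers measure 114 mm over their backs; the gripper's body (76 mm by 85 mm) begins 54 mm behind the grasp point. The pads swing forward as they close: fully open they stand 13 mm farther back than shut.
Start: joints at [1.008, 0.381, 1.297, -0, 1.464, -0.215], TCP at [0.187, 0.517, 0.231] pointing down, gripper open.
Joint ranges: [-3.11, 3.11], [-0.89, 2.33], [0.22, 2.48], [-1.42, 4.56], [0.17, 2.85], [-2.88, 2.88]. Speed limits (rad/s): [2.39, 2.39, 3.14, 3.14, 3.14, 3.14].

INTERFACE

Orientations are given as a 3x3 rotation matrix whose columns are the frame's x, y, z axes.
In Python, from workcell import manip gives the robot as it stands.
- The arm moves only by the tool servo_tool, never from a script. Its argument "motion" is a list of rows, each a list of 6 numbers: the shift along the tool's x, y, z in mm, then the turn, a rotation vector about the tool's x, y, z in units of 5 degrees (1.0 is 5 degrees). In form: [[dx, dy, dz, ax, ay, az], ...]. A call has 1 to 12 rows; each row shifts and turns the commanded pose from where the row before left it, along the tool's axes as they then stand; what a row does not reach is not made up. A row lasts 1/8 s, in which the tool goes at most 62.5 mm and 10.7 degrees, less where a joint would pass 70% of its speed; a pose out of reach is approached as far as the arm can. A call is refused whole if a number of a shift passes 62.5 or a number of a turn 1, either way. A call with a gripper value outside its range is refused whole. "jaw" is the gripper command: -1 is fully open, 1 is shut, values between are in proportion, set as the call begins (left out, the last holds). The fingers move at their own pace and stop on an object; the grip force is fixed at half the most. Time passes only in rows, so rows that do not move let the fingers close. It gives the time, the measured TCP pose, the force and the opening at its end, in the units of the state.
- manip.sense(): the state, without advancing time (a new reading comes with each control period).
- manip.get_image(name): name is "side" or "top" or "wrist"; returns the picture (480x640x3 uint8, blue, green, red); there is no depth.
- manip.camera_info(name): a dict with "camera_matrix" (3x3 intrinsics, pixels), "dist" ([k1, k2, p1, p2, k3] as OpenCV has them; the pictures are not rectified), "R" (3x3) and "t" (3): a world point X has camera coordinates R X + t; the wrist camera has in their place "mount" (4x4, takes a point from camera to tool coordinates, whose origin is the TCP and whose axes are the tool frame's). Camera axes: x right, y down, z forward; pixel columns grow to the right and rows downward; lengths in m; the calibration is good to about 2 mm. A picture is of the moment at which its call begins: read the wrist's pose just before it. camera_info takes no time and is no camera call.
- manip.finish_job(): hands the job in, once; it reports no verdict.
The state is a dict: "time_s": time; "joint_pos": joint angles; "qd": joint speeds; "joint_torque": joint torques, N m; "eef_pos": TCP position; "tool_rot": TCP orientation; "ft_force": force on the tool from outside, world axes, zero at the start; "moment": the same for the moment, N m; "opening": finger opening in m.
Only numpy, scipy, OpenCV 4.12 (cv2) and the standard library are available. Lean on these libraries where they do the work, as an engineer would, in place of code of your own. Each camera call takes 0.05 s, during which the arm holds its last target. There are 200 camera calls.

TASK

Lift the lidded wooden tankard off its round display stand and, keeping it upright and without dropping it, set it down centred on the round cork mat in front of the bench-mounted air gun, with its handle pointing straight away from the gun. Once it stands there and you have let go of it, squeeze the air gun's trigger fully in, keep it squeezed for about half a second to blow the dust off, and release it. Leave the crock of spoons, bowl, mallet and pepper mill where they stand.

Things in the scene. Friction and masses are not known exactly. Their poses are not given: they have to be found in the camera images.
- tankard: Turned wooden lidded tankard (closed), 0.2 to 0.4 kg. Origin: centre of its underside, z up. Foot 92 mm across, lid 94 mm, 133 mm tall. Flat D-shaped slab handle along its own +x, 16 mm thick (y): upright bar 68 to 92 mm from the axis, heights 18 to 118 mm, 24 mm open gap inside. Starts upright on the stand, handle within 1.4 rad of world -y.
- tankard_grip (a point): Point inside the upright bar of the tankard's handle, 80 mm from the tankard's axis (tankard +x), 95 mm above its underside, 23 mm below the handle's top; a good grasp centre, pinching across the 16 mm thickness (tankard y) from above.
- stand: Fixed round wooden display stand, 124 mm across at the foot, 120 mm at the top, 52 mm tall; origin at the centre of its underside on the table. Its top is a shallow dish: floor at 44 mm height, rim 8 mm high, inner diameter 108 mm; the tankard stands in it.
- station: Fixed: round cork mat (120 mm across, top at 12 mm height) and, on a 70 mm wide bar ending at y 205 mm, an air gun. Origin on the table under the mat's centre; its +y points from mat to gun (the tankard's handle must end along -y). The gun is upside down: body level at 73 mm height, black grip standing up from it to 186 mm height, 22 mm wide (x), y 147 to 173 mm.
- nozzle (a point): Tip of the air gun's nozzle, pointing at the mat (station x 0, y 78, height 73 mm).
- squeeze_point (a point): Station x 0, y 153, height 158 mm: midway between the grip's back face (y 173) and the outer face of the fully squeezed trigger (y 133). Pinch here from above, closing along the station's y; fully squeezed, grip and trigger together are 40 mm thick.
- trigger (a joint): Sprung lever on the grip's mat side, 20 mm wide, 10 thick, 78 long, hinged at its foot (station y 138, height 98 mm) about station x. 0 rad: released, its top leans towards the mat (outer face y 121 at the top; 52 mm across with the grip). 0.16: fully squeezed, upright. 60 mm above the hinge it takes 3.5 N to start, 9 N to hold in; springs back.
- mallet: Bystander, loose: wooden carver's mallet standing on its head, 72 mm across, 176 mm tall, origin at the centre of its underside; stands close by the stand on its +y side.
- mill: Bystander, loose: turned wooden pepper mill, 56 mm across, 168 mm tall, origin at the centre of its underside; stands close by the mat on the station's -x side.
- crock: Bystander, loose: round wooden crock 82 mm across, 120 mm tall, with wooden spoons standing in it up to about 245 mm; origin at the centre of its underside.
- bowl: Bystander, loose: dark turned wooden bowl, 84 mm across, 50 mm tall, origin at the centre of its underside.
Mind the look-alikes: they are no part of the job. What is shaped like the tankard but pink is not meant.

How it is judged:
By the outcome, as a careful person would: the job done as asked, in the order asked, and still so for the second after the job is handed in, with the robot touching nothing.
It also fails if it takes over 59 s, if anything falls off the work surface, if the arm or the gripper's body presses on something with over 40 N, if the wrist force passes 120 N, or if a joint passes its speed limit or range.

## Working session

There is one attempt and no reset: what is moved stays moved. The work goes in short steps, Python scripts to look and compute and a tool call to move; the robot and the scene stay as the last step left them, time stands still between calls to the robot, and variables do not carry over. Pictures are saved under pics/ and viewed, about 8 in all and at most 12, crops included, and the job is handed in when it is done.

Besides the shell and the picture viewer there is one more tool, called after "Call:" as name(argument=value, ...) on one line, values as JSON. servo_tool: Moves the arm, as the interface text tells. Its arguments: {"type":"object","properties":{"motion":{"type":"array","items":{"type":"array","items":{"type":"number"}}},"jaw":{"type":"number"}},"required":["motion"]}

```bash
mkdir -p pics; ls
python3 - <<'E'
from workcell import manip
import cv2,numpy as np
np.set_printoptions(precision=4,suppress=True)
s=manip.sense();print(s['time_s'],s['eef_pos'],s['tool_rot'],s['opening'])
for n in("top","side"):
    im=manip.get_image(n);cv2.imwrite(f'pics/{n}0.png',im);print(n,manip.camera_info(n))
print(manip.camera_info("wrist"))
E
```

```text
pics
0.0 [0.1873 0.5168 0.2307] [[ 0.3408  0.9401 -0.0008]
 [ 0.9401 -0.3408 -0.0012]
 [-0.0015 -0.0003 -1.    ]] 0.08545553303263873
top {'camera_matrix': array([[614.9227,   0.    , 321.7343],
       [  0.    , 614.9227, 236.8821],
       [  0.    ,   0.    ,   1.    ]]), 'dist': array([-0.0109,  0.    ,  0.    ,  0.    ,  0.    ]), 'R': array([[-0.0277, -0.9992, -0.0281],
       [-0.9851,  0.0321, -0.1687],
       [ 0.1695,  0.0231, -0.9853]]), 't': array([0.0278, 0.5599, 1.3356])}
side {'camera_matrix': array([[507.828 ,   0.    , 323.3625],
       [  0.    , 507.828 , 249.4891],
       [  0.    ,   0.    ,   1.    ]]), 'dist': array([-0.0716,  0.    ,  0.    ,  0.    ,  0.    ]), 'R': array([[ 0.9687, -0.2482, -0.0063],
       [-0.1808, -0.6878, -0.703 ],
       [ 0.1702,  0.6822, -0.7111]]), 't': array([-0.5171,  0.1526,  1.0656])}
{'camera_matrix': array([[404.9588,   0.    , 320.8079],
       [  0.    , 404.9588, 239.1974],
       [  0.    ,   0.    ,   1.    ]]), 'dist': array([-0.0205,  0.    ,  0.    ,  0.    ,  0.    ]), 'mount': array([[ 1.    ,  0.0001, -0.0001, -0.0005],
       [-0.0001,  0.962 ,  0.2732, -0.0692],
       [ 0.0001, -0.2732,  0.962 , -0.1425],
       [ 0.    ,  0.    ,  0.    ,  1.    ]])}
```

View pics/top0.png

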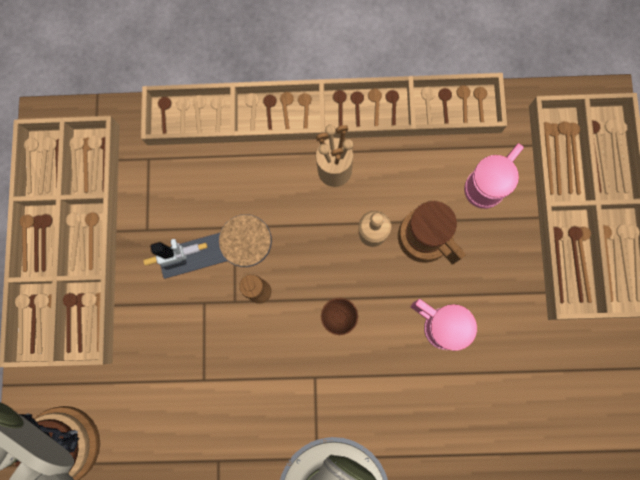

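View pics/side0.png

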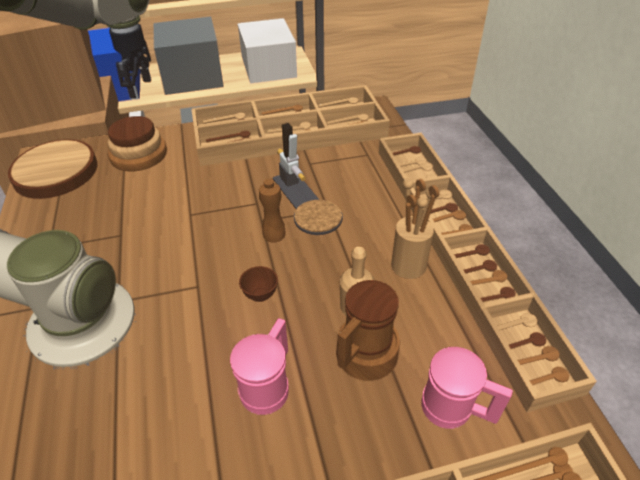

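The top view shows the brown tankard (lid at 433,225, handle towards 455,252) on the stand (427,232). The pink tankards at (495,178) and (452,327) are decoys. The mat is at (245,240), the gun at (175,253), the mill at (252,290), the mallet at (376,228), the crock at (335,160) and the bowl at (339,316). I'll confirm with an enlarged crop.

Run:
```python
import cv2,numpy as np
t=cv2.imread('pics/top0.png')
a=cv2.resize(t[190:280,390:480],None,fx=6,fy=6,interpolation=cv2.INTER_CUBIC)[:,:400*2]
b=cv2.resize(t[200:310,140:280],None,fx=5,fy=5,interpolation=cv2.INTER_CUBIC)
cv2.imwrite('pics/c1.png',a);cv2.imwrite('pics/c2.png',b)
```

```text
(no output)
```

View pics/c1.png

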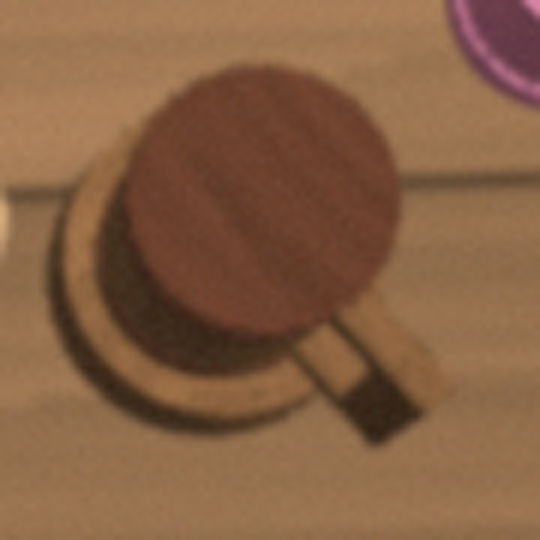

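View pics/c2.png

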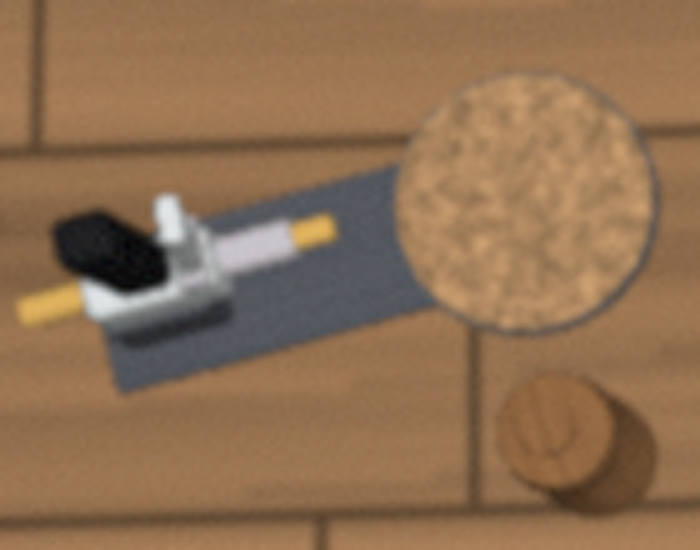

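```bash
cat > h.py <<'E'
from workcell import manip
import cv2,numpy as np
np.set_printoptions(precision=4,suppress=True)
def cam(n,s=None):
    c=manip.camera_info(n)
    if 'R' in c: return c['camera_matrix'],c['dist'],c['R'],c['t']
    T=np.eye(4);T[:3,:3]=s['tool_rot'];T[:3,3]=s['eef_pos'];T=np.linalg.inv(T@c['mount'])
    return c['camera_matrix'],c['dist'],T[:3,:3],T[:3,3]
def ray(C,uv,z):
    K,d,R,t=C
    p=cv2.undistortPoints(np.array([[uv]],float),K,d)[0,0]
    v=R.T@np.array([p[0],p[1],1]);o=-R.T@t
    return o+v*(z-o[2])/v[2]
def proj(C,X):
    K,d,R,t=C
    return cv2.projectPoints(np.atleast_2d(X).astype(float),cv2.Rodrigues(R)[0],t,K,d)[0][:,0]
E
python3 - <<'E'
from h import *
C=cam('top')
a=lambda u,v:((u+.5)/6-.5+390,(v+.5)/6-.5+190)
b=lambda u,v:((u+.5)/5-.5+140,(v+.5)/5-.5+200)
lid=ray(C,a(264,200),.177);print('lid',lid)
for e in((440,392),(350,300),(455,375),(430,412)):
    h=ray(C,a(*e),.162);d=h-lid;print('h',h,np.hypot(*d[:2]),np.arctan2(d[1],d[0]))
print('stand',ray(C,a(215,262),.05))
m=ray(C,b(527,202),.012);print('mat',m)
for e,z in(((335,228),.073),((20,305),.073),((162,205),.176),((75,235),.186)):
    h=ray(C,b(*e),z);d=h-m;print(h,np.hypot(*d[:2]),np.arctan2(d[1],d[0]))
p=[ray(C,b(*e),.006)for e in((205,215),(398,165),(122,393),(432,305))]
for i in(0,2):d=p[i]-p[i+1];print('edge',np.arctan2(d[1],d[0]))
print(p)
for n,e,z in(('mill',b(557,430),.168),('mallet',(377,219),.176),('crock',(335,155),.12),('bowl',(339,314),.05)):print(n,ray(C,e,z))
E
```

```text
lid [ 0.5597 -0.2205  0.177 ]
h [ 0.4942 -0.2786  0.162 ] 0.08756449865344605 -2.416020137606998
h [ 0.5268 -0.2502  0.162 ] 0.04425328477594912 -2.4078439770875995
h [ 0.4999 -0.2841  0.162 ] 0.0873019507369955 -2.3260404905993903
h [ 0.4875 -0.2748  0.162 ] 0.0903618454508718 -2.4973073385575058
stand [ 0.5608 -0.2215  0.05  ]
mat [0.5651 0.1896 0.012 ]
[0.5458 0.266  0.073 ] 0.07874461620582444 1.8190178660667307
[0.5158 0.4062 0.073 ] 0.22213806690620355 1.7949677583379433
[0.5407 0.3154 0.176 ] 0.128072562101123 1.7625853551836708
[0.5278 0.3482 0.186 ] 0.16286715896140172 1.802363177639204
edge 1.7960236570508756
edge 1.8189924203088106
[array([0.5649, 0.3414, 0.006 ]), array([0.5856, 0.2509, 0.006 ]), array([0.4827, 0.3791, 0.006 ]), array([0.5192, 0.235 , 0.006 ])]
mill [0.4441 0.1546 0.168 ]
mallet [ 0.5718 -0.1061  0.176 ]
crock [ 0.7282 -0.0247  0.12  ]
bowl [ 0.387  -0.0223  0.05  ]
```

Fit: the tankard is at (0.560,-0.221) with its handle at -2.41 rad. The mat is at (0.565,0.190) and the station's +y is at 1.805 rad. The spacings (grip 163 mm, nozzle 79 mm) agree with the description, so I can plan the move to a hover over the grip.

```bash
cat >> h.py <<'E'
def plan(goal,ang,n):
    """n rows from the measured pose to goal (TCP, tool down) with tool x at heading ang; straight line, even turn"""
    from scipy.spatial.transform import Rotation as Ro
    s=manip.sense();p=np.array(s['eef_pos'],float);R=np.array(s['tool_rot'],float)
    x=np.array([np.cos(ang),np.sin(ang),0]);z=np.array([0,0,-1.])
    G=np.c_[x,np.cross(z,x),z];d=(np.array(goal)-p)/n*1000
    w=Ro.from_matrix(R.T@G).as_rotvec()/n
    out=[]
    for i in range(n):
        r=np.r_[np.round(R.T@d,1),np.round(np.degrees(w)/5,2)];out.append(r.tolist())
        R=R@Ro.from_rotvec(w).as_matrix()
    for k in range(0,n,12):print(out[k:k+12])
E
python3 -c "
from h import *
plan([.5005,-.2744,.25],-.839,24)
C=cam('top');print(ray(C,(417,303),.118),ray(C,(452,327),.133))"
```

```text
[[-26.5, 23.5, -0.8, 0.0, 0.0, 0.98], [-24.4, 25.7, -0.8, 0.0, 0.0, 0.98], [-22.1, 27.7, -0.8, 0.0, 0.0, 0.98], [-19.7, 29.5, -0.8, 0.0, 0.0, 0.98], [-17.1, 31.1, -0.8, 0.0, 0.0, 0.98], [-14.3, 32.4, -0.8, 0.0, 0.0, 0.98], [-11.5, 33.5, -0.8, 0.0, 0.0, 0.98], [-8.6, 34.4, -0.8, 0.0, 0.0, 0.98], [-5.6, 35.0, -0.8, 0.0, 0.0, 0.98], [-2.6, 35.4, -0.8, 0.0, 0.0, 0.98], [0.5, 35.5, -0.8, 0.0, 0.0, 0.98], [3.5, 35.3, -0.8, 0.0, 0.0, 0.98]]
[[6.5, 34.9, -0.8, 0.0, 0.0, 0.98], [9.5, 34.2, -0.8, 0.0, 0.0, 0.98], [12.4, 33.2, -0.8, 0.0, 0.0, 0.98], [15.2, 32.0, -0.8, 0.0, 0.0, 0.98], [17.9, 30.6, -0.8, 0.0, 0.0, 0.98], [20.4, 29.0, -0.8, 0.0, 0.0, 0.98], [22.9, 27.1, -0.8, 0.0, 0.0, 0.98], [25.1, 25.0, -0.8, 0.0, 0.0, 0.98], [27.2, 22.8, -0.8, 0.0, 0.0, 0.98], [29.0, 20.4, -0.8, 0.0, 0.0, 0.98], [30.7, 17.8, -0.8, 0.0, 0.0, 0.98], [32.1, 15.1, -0.8, 0.0, 0.0, 0.98]]
[ 0.402  -0.1857  0.118 ] [ 0.3501 -0.2526  0.133 ]
```

Call:
servo_tool(motion=[[-26.5,23.5,-0.8,0,0,0.98],[-24.4,25.7,-0.8,0,0,0.98],[-22,27.7,-0.8,0,0,0.98],[-19.7,29.5,-0.8,0,0,0.98],[-17,31,-0.8,0,0,0.98],[-14.3,32.4,-0.8,0,0,0.98],[-11.5,33.5,-0.8,0,0,0.98],[-8.6,34.4,-0.8,0,0,0.98],[-5.6,35,-0.8,0,0,0.98],[-2.6,35.4,-0.8,0,0,0.98],[0.5,35.5,-0.8,0,0,0.98],[3.5,35.3,-0.8,0,0,0.98]], jaw=-1)

```text
time_s: 1.6
eef_pos: [0.3451, 0.1209, 0.2408]
tool_rot: [[0.981, 0.193, -0.0], [0.193, -0.981, 0.0], [-0.0, -0.0, -1.0]]
ft_force: [1.1, -0.2, 0.3]
opening: 0.0858
```

Call:
servo_tool(motion=[[6.5,35,-0.8,0,0,0.98],[9.5,34.2,-0.8,0,0,0.98],[12.4,33.2,-0.8,0,0,0.98],[15.2,32,-0.8,0,0,0.98],[18,30.6,-0.8,0,0,0.98],[20.4,29,-0.8,0,0,0.98],[23,27,-0.8,0,0,0.98],[25,25,-0.8,0,0,0.98],[27,22.8,-0.8,0,0,0.98],[29,20.4,-0.8,0,0,0.98],[30.7,18,-0.8,0,0,0.98],[32,15,-0.8,0,0,0.98]])

```text
time_s: 3.1
eef_pos: [0.5046, -0.2735, 0.2501]
tool_rot: [[0.673, -0.74, -0.001], [-0.74, -0.673, 0.001], [-0.001, 0.0, -1.0]]
ft_force: [0.1, -0.5, 0.1]
opening: 0.0854
```

Call:
servo_tool(motion=[[0,0,0,0,0,0],[0,0,0,0,0,0]])

```text
time_s: 3.35
eef_pos: [0.5041, -0.2718, 0.2502]
tool_rot: [[0.676, -0.737, -0.001], [-0.737, -0.676, 0.001], [-0.001, -0.0, -1.0]]
ft_force: [-0.0, 0.9, -1.1]
opening: 0.0856
```

Run:
```python
from h import *
s=manip.sense();im=manip.get_image('wrist');C=cam('wrist',s)
print(s['time_s'],s['eef_pos'],np.arctan2(*np.array(s['tool_rot'])[[1,0],0]),s['ft_force'])
np.savez('w1.npz',*C)
c=np.array([.56,-.2207]);th=-2.41;u=np.array([np.cos(th),np.sin(th)]);v=np.array([-u[1],u[0]])
pts=[np.r_[c+r*u+q*v,.162] for r in(68,92) for q in (-8,8) for r,q in[(r/1e3,q/1e3)]]+[np.r_[c,.177]]
ang=np.linspace(0,6.28,60)
for p in proj(C,np.array(pts)):cv2.circle(im,tuple(int(x) for x in p),3,(0,255,0),-1)
P=proj(C,np.c_[c[0]+.047*np.cos(ang),c[1]+.047*np.sin(ang),0*ang+.172]).astype(np.int32);cv2.polylines(im,[P],True,(0,255,0),1)
cv2.imwrite('pics/w1.png',im)
```

```text
3.35 [ 0.5041 -0.2718  0.2502] -0.8285073962954852 [-0.0446  0.9078 -1.0837]
```

View pics/w1.png

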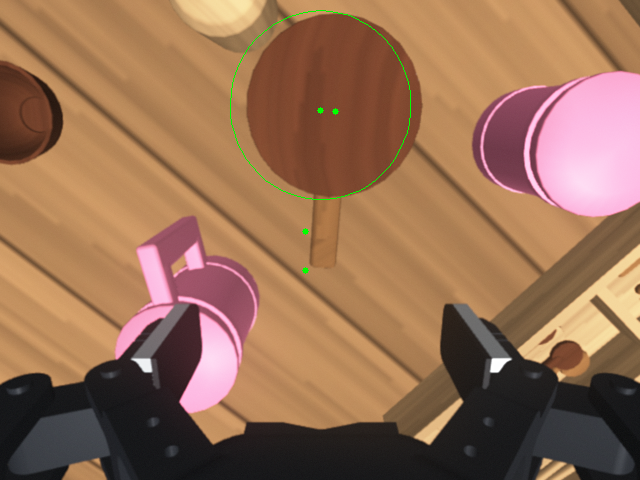

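Run:
```python
from h import *
C=list(np.load('w1.npz').values())
lid=ray(C,(334.5,106),.177);print(lid)
for p in((323,267),(327,199)):
    h=ray(C,p,.162);d=h-lid;print(h,np.hypot(*d[:2]),np.arctan2(d[1],d[0]))
a,b=ray(C,(323,267),.162),ray(C,(327,199),.162);print(np.arctan2(*(a-b)[[1,0]]))
```

```text
[ 0.5663 -0.2245  0.177 ]
[ 0.4947 -0.2825  0.162 ] 0.09212258144769996 -2.4604178501052205
[ 0.5268 -0.2561  0.162 ] 0.05054880018963896 -2.466329525370431
-2.4532302706370475
```

```bash
python3 -c "
from h import *
plan([.5035,-.2747,.120],-.889,6)"
```

```text
[[0.3, 0.4, 21.7, 0.0, 0.0, 0.12], [0.3, 0.4, 21.7, 0.0, 0.0, 0.12], [0.3, 0.4, 21.7, 0.0, 0.0, 0.12], [0.3, 0.4, 21.7, 0.0, 0.0, 0.12], [0.3, 0.4, 21.7, 0.0, 0.0, 0.12], [0.3, 0.4, 21.7, 0.0, 0.0, 0.12]]
```

Call:
servo_tool(motion=[[0.7,0.8,21,0,0,0.25],[0.6,0.8,26,0,0,0.25],[0.5,0.8,26,0,0,0.22],[0,0,24,0,0,0],[0,0,18,0,0,0],[0,0,10,0,0,0],[0,0,5,0,0,0],[0,0,0,0,0,0],[0,0,0,0,0,0]])

```text
time_s: 4.53
eef_pos: [0.504, -0.2755, 0.1212]
tool_rot: [[0.628, -0.778, 0.001], [-0.778, -0.628, -0.001], [0.001, -0.0, -1.0]]
ft_force: [0.5, 0.1, -0.5]
opening: 0.0858
```

Call:
servo_tool(motion=[[0,0,0,0,0,0],[0,0,0,0,0,0],[0,0,0,0,0,0],[0,0,0,0,0,0],[0,0,0,0,0,0],[0,0,0,0,0,0],[0,0,0,0,0,0],[0,0,0,0,0,0]], jaw=1)

```text
time_s: 5.52
eef_pos: [0.5037, -0.2754, 0.1206]
tool_rot: [[0.628, -0.779, -0.0], [-0.779, -0.628, -0.0], [-0.0, 0.0, -1.0]]
ft_force: [-1.3, 0.4, 2.6]
opening: 0.0153
```

Call:
servo_tool(motion=[[0,0,-5,0,0,0],[0,0,-10,0,0,0],[0,0,-18,0,0,0],[0,0,-25,0,0,0],[0,0,-30,0,0,0],[0,0,-30,0,0,0],[0,0,-25,0,0,0],[0,0,-15,0,0,0],[0,0,-8,0,0,0],[0,0,0,0,0,0],[0,0,0,0,0,0]])

```text
time_s: 6.9
eef_pos: [0.5036, -0.2752, 0.2857]
tool_rot: [[0.628, -0.779, -0.001], [-0.779, -0.628, 0.001], [-0.002, 0.0, -1.0]]
ft_force: [-0.1, -0.1, -5.0]
opening: 0.0154
```

Run:
```python
from h import *
# hover: keep tankard centre line; handle -1.336
th=1.805-np.pi;u=np.array([np.cos(th),np.sin(th)])
g=np.array([.565,.19])+.08*u;print(g,manip.sense()['ft_force'])
plan([*g,.287],th+np.pi/2,20)
```

```text
[0.5836 0.1122] [-0.0545 -0.074  -5.0299]
[[-12.6, -15.3, -0.0, -0.0, 0.0, -0.65], [-11.7, -16.0, -0.1, -0.0, 0.0, -0.65], [-10.8, -16.6, -0.1, -0.0, 0.0, -0.65], [-9.8, -17.2, -0.1, -0.0, 0.0, -0.65], [-8.8, -17.7, -0.1, -0.0, 0.0, -0.65], [-7.8, -18.2, -0.1, -0.0, 0.0, -0.65], [-6.8, -18.6, -0.1, -0.0, 0.0, -0.65], [-5.7, -18.9, -0.1, -0.0, 0.0, -0.65], [-4.7, -19.2, -0.1, -0.0, 0.0, -0.65], [-3.6, -19.5, -0.1, -0.0, 0.0, -0.65], [-2.5, -19.6, -0.1, -0.0, 0.0, -0.65], [-1.4, -19.7, -0.1, -0.0, 0.0, -0.65]]
[[-0.3, -19.8, -0.1, -0.0, 0.0, -0.65], [0.9, -19.8, -0.1, -0.0, 0.0, -0.65], [2.0, -19.7, -0.1, -0.0, 0.0, -0.65], [3.1, -19.5, -0.1, -0.0, 0.0, -0.65], [4.2, -19.3, -0.1, -0.0, 0.0, -0.65], [5.3, -19.1, -0.1, -0.0, 0.0, -0.65], [6.3, -18.7, -0.1, -0.0, 0.0, -0.65], [7.4, -18.4, -0.1, -0.0, 0.0, -0.65]]
```

Call:
servo_tool(motion=[[-6,-7,0,0,0,-0.3],[-12.6,-15.3,0,0,0,-0.65],[-11.7,-16,0,0,0,-0.65],[-10.8,-16.6,0,0,0,-0.65],[-9.8,-17.2,0,0,0,-0.65],[-8.8,-17.7,0,0,0,-0.65],[-7.8,-18.2,0,0,0,-0.65],[-6.8,-18.6,0,0,0,-0.65],[-5.7,-19,0,0,0,-0.65],[-4.7,-19.2,0,0,0,-0.65],[-3.6,-19.5,0,0,0,-0.65],[-2.5,-19.6,0,0,0,-0.65]])

```text
time_s: 8.4
eef_pos: [0.5438, -0.0505, 0.2865]
tool_rot: [[0.972, -0.236, 0.0], [-0.236, -0.972, -0.0], [0.0, 0.0, -1.0]]
ft_force: [0.5, 0.2, -4.0]
opening: 0.0155
```

Call:
servo_tool(motion=[[-1.4,-19.7,0,0,0,-0.65],[-0.3,-19.8,0,0,0,-0.65],[0.9,-19.8,0,0,0,-0.65],[2,-19.7,0,0,0,-0.65],[3,-19.5,0,0,0,-0.65],[4.2,-19.3,0,0,0,-0.65],[5.3,-19,0,0,0,-0.65],[6.3,-18.7,0,0,0,-0.65],[5,-11,0,0,0,-0.35],[0,0,0,0,0,0],[0,0,0,0,0,0],[0,0,0,0,0,0]])

```text
time_s: 9.9
eef_pos: [0.5732, 0.1152, 0.2866]
tool_rot: [[0.971, 0.239, 0.0], [0.239, -0.971, -0.0], [0.0, 0.0, -1.0]]
ft_force: [0.7, 0.1, -2.7]
opening: 0.0154
```

Run:
```python
from h import *
s=manip.sense();t=manip.get_image('top');w=manip.get_image('wrist');d=manip.get_image('side')
print(s['time_s'],s['eef_pos'],np.arctan2(*np.array(s['tool_rot'])[[1,0],0]),s['opening'])
a=cv2.resize(t[190:290,190:290],(400,400),interpolation=cv2.INTER_CUBIC)
b=cv2.resize(d[100:260,220:380],(400,400),interpolation=cv2.INTER_CUBIC)
cv2.imwrite('pics/m2.png',np.hstack([a,b]));cv2.imwrite('pics/w2.png',w)
```

```text
9.9 [0.5732 0.1152 0.2866] 0.24109724766026314 0.015405427359457685
```

View pics/m2.png

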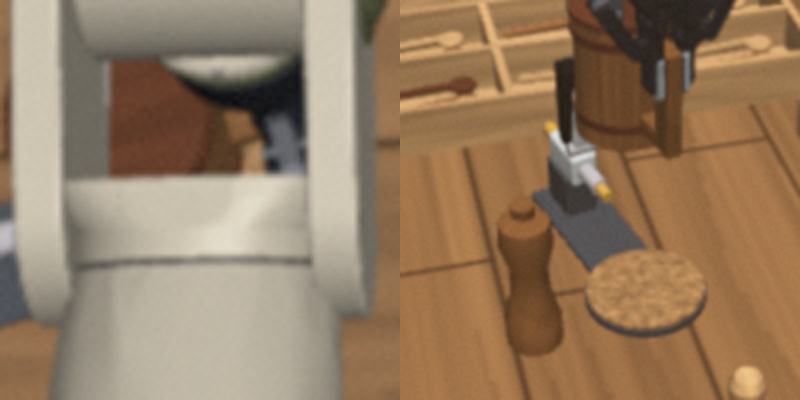

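Run:
```python
from h import *
C=cam('side')
print('mat side',ray(C,(318.5,214.8),.012))
d=cv2.imread('pics/side0.png')
print('nozzle side',ray(C,((609-400)/2.5+220,195/2.5+100),.073))
# predicted mat outlines on the side picture: top-estimate green, shifted blue
cr=d[175:255,270:370];k=6;cr=cv2.resize(cr,None,fx=k,fy=k,interpolation=cv2.INTER_CUBIC)
a=np.linspace(0,6.28,90)
for c,col in(((.565,.190),(0,255,0)),((.570,.186),(255,0,0))):
    P=proj(C,np.c_[c[0]+.06*np.cos(a),c[1]+.06*np.sin(a),0*a+.012]);P=((P-[270,175]+.5)*k-.5).astype(np.int32);cv2.polylines(cr,[P],True,col,1)
t=cv2.imread('pics/c1.png')
Ct=cam('top')
for c,col in(((.5597,-.2205),(0,255,0)),((.565,-.224),(255,0,0))):
    P=proj(Ct,np.c_[c[0]+.047*np.cos(a),c[1]+.047*np.sin(a),0*a+.175]);P=((P-[390,190]+.5)*6-.5).astype(np.int32);cv2.polylines(t,[P],True,col,1)
cr=cv2.resize(cr,(600,480));t=cv2.resize(t,(200,200));cr=cv2.copyMakeBorder(cr,0,0,0,200,0);cr[:200,600:]=t
cv2.imwrite('pics/m3.png',cr)
```

```text
mat side [0.5692 0.1874 0.012 ]
nozzle side [0.5508 0.2669 0.073 ]
```

View pics/m3.png

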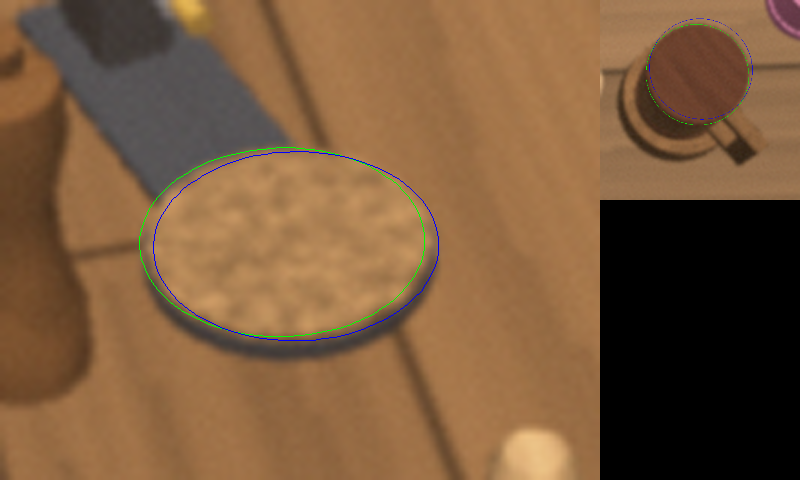

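```bash
python3 -c "
from h import *
plan([.5876,.1092,.0925],1.805-np.pi/2,10)"
```

```text
[[1.3, 0.9, 19.4, 0.0, -0.0, 0.01], [1.3, 0.9, 19.4, 0.0, -0.0, 0.01], [1.3, 0.9, 19.4, 0.0, -0.0, 0.01], [1.3, 0.9, 19.4, 0.0, -0.0, 0.01], [1.3, 0.9, 19.4, 0.0, -0.0, 0.01], [1.3, 0.9, 19.4, 0.0, -0.0, 0.01], [1.3, 0.9, 19.4, 0.0, -0.0, 0.01], [1.3, 0.9, 19.4, 0.0, -0.0, 0.01], [1.3, 0.9, 19.4, 0.0, -0.0, 0.01], [1.3, 0.9, 19.4, 0.0, -0.0, 0.01]]
```

Call:
servo_tool(motion=[[2.6,1.8,10,0,0,0.02],[2.6,1.8,18,0,0,0.02],[2.6,1.8,25,0,0,0.02],[2.6,1.8,28,0,0,0.02],[2.6,1.8,28,0,0,0],[0,0,28,0,0,0],[0,0,24,0,0,0],[0,0,17,0,0,0],[0,0,10,0,0,0],[0,0,5,0,0,0],[0,0,0,0,0,0],[0,0,0,0,0,0]])

```text
time_s: 11.55
eef_pos: [0.5883, 0.1101, 0.0941]
tool_rot: [[0.972, 0.233, 0.001], [0.233, -0.972, 0.0], [0.001, 0.0, -1.0]]
ft_force: [0.3, -0.3, -3.3]
opening: 0.0155
```

Call:
servo_tool(motion=[[0,0,1,0,0,0],[0,0,1,0,0,0],[0,0,1,0,0,0],[0,0,0,0,0,0],[0,0,0,0,0,0]])

```text
time_s: 12.18
eef_pos: [0.588, 0.1101, 0.0905]
tool_rot: [[0.972, 0.233, 0.0], [0.233, -0.972, 0.0], [0.0, 0.0, -1.0]]
ft_force: [-0.2, 0.3, -3.7]
opening: 0.0153
```

Call:
servo_tool(motion=[[0,0.8,0.7,0,0,0],[0,0,0.7,0,0,0],[0,0,0.6,0,0,0],[0,0,0,0,0,0],[0,0,0,0,0,0]])

```text
time_s: 12.8
eef_pos: [0.5883, 0.1092, 0.0888]
tool_rot: [[0.972, 0.233, 0.0], [0.233, -0.972, -0.0], [0.0, 0.0, -1.0]]
ft_force: [-0.4, -2.4, 0.4]
opening: 0.0156
```

The load is off the wrist, so the tankard is standing on the mat. I'll release it and lift straight up.

Call:
servo_tool(motion=[[0,0,0.3,0,0,0],[0,0,0,0,0,0],[0,0,0,0,0,0]])

```text
time_s: 13.18
eef_pos: [0.5883, 0.1091, 0.0886]
tool_rot: [[0.972, 0.233, 0.001], [0.233, -0.972, -0.0], [0.001, 0.0, -1.0]]
ft_force: [-0.3, -3.9, 4.4]
opening: 0.0153
```

Call:
servo_tool(motion=[[0,0,0,0,0,0],[0,0,0,0,0,0],[0,0,0,0,0,0],[0,0,0,0,0,0],[0,0,0,0,0,0],[0,0,0,0,0,0]], jaw=-1)

```text
time_s: 13.92
eef_pos: [0.5881, 0.1093, 0.0882]
tool_rot: [[0.972, 0.233, 0.0], [0.233, -0.972, 0.0], [0.0, -0.0, -1.0]]
ft_force: [-0.1, 0.3, -0.3]
opening: 0.0856
```

Call:
servo_tool(motion=[[0,0,-8,0,0,0],[0,0,-16,0,0,0],[0,0,-25,0,0,0],[0,0,-35,0,0,0],[0,0,-40,0,0,0],[0,0,-35,0,0,0],[0,0,-20,0,0,0],[0,0,-8,0,0,0],[0,0,0,0,0,0],[0,0,0,0,0,0]])

```text
time_s: 15.18
eef_pos: [0.5878, 0.1093, 0.2743]
tool_rot: [[0.972, 0.233, -0.002], [0.233, -0.972, 0.0], [-0.002, -0.0, -1.0]]
ft_force: [-0.1, -0.3, 0.3]
opening: 0.0854
```

Run:
```python
from h import *
s=manip.sense();im=manip.get_image('wrist');C=cam('wrist',s);np.savez('w3.npz',*C)
print(s['time_s'],s['eef_pos'])
cv2.imwrite('pics/w3.png',im)
```

```text
15.175 [0.5878 0.1093 0.2743]
```

View pics/w3.png

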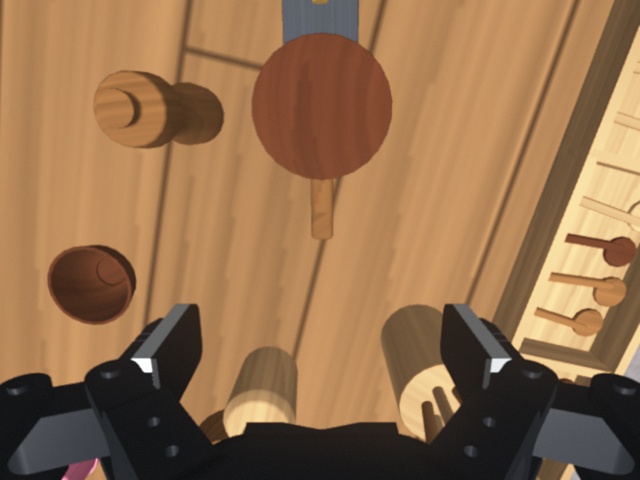

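```bash
python3 -c "
from h import *
C=list(np.load('w3.npz').values())
l=ray(C,(322.5,106),.145);h=ray(C,(322,239),.13);d=h-l;print(l,h,np.hypot(*d[:2]),np.arctan2(d[1],d[0])+np.pi)
plan([.546,.284,.30],1.805,18)"
```

```text
[0.5698 0.1874 0.145 ] [0.5911 0.0972 0.13  ] 0.092651412219388 1.8035646853155631
[[-0.0, -10.0, -1.4, -0.0, 0.0, -1.0], [0.9, -9.9, -1.4, -0.0, 0.0, -1.0], [1.7, -9.8, -1.4, -0.0, 0.0, -1.0], [2.6, -9.6, -1.4, -0.0, 0.0, -1.0], [3.4, -9.4, -1.4, -0.0, 0.0, -1.0], [4.2, -9.0, -1.4, -0.0, 0.0, -1.0], [5.0, -8.6, -1.4, -0.0, 0.0, -1.0], [5.7, -8.2, -1.4, -0.0, 0.0, -1.0], [6.4, -7.7, -1.4, -0.0, 0.0, -1.0], [7.1, -7.1, -1.4, -0.0, 0.0, -1.0], [7.6, -6.4, -1.4, -0.0, 0.0, -1.0], [8.2, -5.7, -1.4, -0.0, 0.0, -1.0]]
[[8.6, -5.0, -1.4, -0.0, 0.0, -1.0], [9.0, -4.2, -1.4, -0.0, 0.0, -1.0], [9.4, -3.4, -1.4, -0.0, 0.0, -1.0], [9.6, -2.6, -1.4, -0.0, 0.0, -1.0], [9.8, -1.7, -1.4, -0.0, 0.0, -1.0], [9.9, -0.9, -1.4, -0.0, 0.0, -1.0]]
```

The tankard now stands at (0.570,0.187) with its handle at 1.804-π, as aimed. Next I'll move to the gun.

Call:
servo_tool(motion=[[0,-10,-1.4,0,0,-1],[0.9,-9.9,-1.4,0,0,-1],[1.7,-9.8,-1.4,0,0,-1],[2.6,-9.6,-1.4,0,0,-1],[3.4,-9.4,-1.4,0,0,-1],[4.2,-9,-1.4,0,0,-1],[5,-8.6,-1.4,0,0,-1],[5.7,-8.2,-1.4,0,0,-1],[6.4,-7.7,-1.4,0,0,-1],[7,-7,-1.4,0,0,-1],[7.6,-6.4,-1.4,0,0,-1],[8.2,-5.7,-1.4,0,0,-1]])

```text
time_s: 16.73
eef_pos: [0.5601, 0.2258, 0.2913]
tool_rot: [[0.282, 0.959, -0.001], [0.959, -0.282, -0.0], [-0.001, -0.001, -1.0]]
ft_force: [-0.4, -0.3, -0.6]
opening: 0.0852
```

Call:
servo_tool(motion=[[8.6,-5,-1.4,0,0,-1],[9,-4.2,-1.4,0,0,-1],[9.4,-3.4,-1.4,0,0,-1],[9.6,-2.6,-1.4,0,0,-1],[9.8,-1.7,-1.4,0,0,-1],[10,-1,-1.4,0,0,-1],[0,0,0,0,0,0],[0,0,0,0,0,0]])

```text
time_s: 17.73
eef_pos: [0.5462, 0.2833, 0.3]
tool_rot: [[-0.231, 0.973, -0.001], [0.973, 0.231, -0.0], [-0.0, -0.001, -1.0]]
ft_force: [-1.1, -0.7, -0.0]
opening: 0.0853
```

Run:
```python
from h import *
s=manip.sense();im=manip.get_image('wrist');C=cam('wrist',s);np.savez('w4.npz',*C)
print(s['time_s'],s['eef_pos'],np.arctan2(*np.array(s['tool_rot'])[[1,0],0]))
cv2.imwrite('pics/w4.png',im)
```

```text
17.725 [0.5462 0.2833 0.3   ] 1.8041059312547203
```

View pics/w4.png

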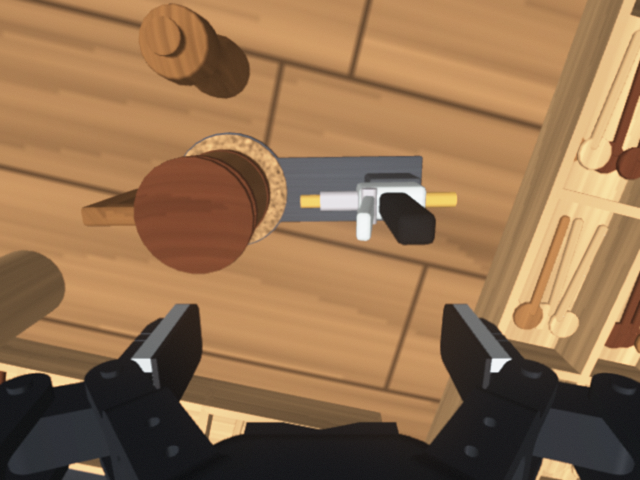

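Run:
```python
from h import *
from scipy.optimize import least_squares
C=list(np.load('w4.npz').values())
im=cv2.imread('pics/w4.png')
th=1.805;Y=np.array([np.cos(th),np.sin(th)]);X=np.array([Y[1],-Y[0]])
n=ray(C,(301,201),.073)[:2]
e=ray(C,(422,157),.012)[:2];f=ray(C,(282,158.5),.012)[:2]
print('nozzle->mat',n-.078*Y,'edge dir',np.arctan2(*(e-f)[::-1]),'mat from bar corner', e-.205*Y+.035*X)
# mat rim points
P=np.array([ray(C,p,.012)[:2] for p in((287,190),(230,132.5),(205,137),(262,142),(279,162),(282,213),(262,241))])
r=least_squares(lambda c:np.hypot(*(P-c).T)-.06,[.569,.187]);print('mat rim',r.x,r.fun*1e3)
for nm,p,z in(('grip top',(417,231),.186),('trig top',(363,238),.176)):
    q=ray(C,p,z)[:2]-[.569,.187];print(nm,q@X,q@Y)
c=np.r_[.569,.187]
k=6
cr=cv2.resize(im[120:260,170:450],None,fx=2.8,fy=2.8,interpolation=cv2.INTER_CUBIC)
def D(P,col):
    q=((proj(C,P)-[170,120]+.5)*2.8-.5).astype(np.int32);cv2.polylines(cr,[q],True,col,1)
a=np.linspace(0,6.28,90)
for cc,col in((c,(0,255,0)),(r.x,(255,0,0))):
    D(np.c_[cc[0]+.06*np.cos(a),cc[1]+.06*np.sin(a),0*a+.012],col)
    S=lambda x,y,z:np.r_[cc+x*X+y*Y,z]
    D([S(x,y,.186) for x,y in((-.011,.147),(.011,.147),(.011,.173),(-.011,.173))],col)
    D([S(x,y,.006) for x,y in((-.035,.07),(.035,.07),(.035,.205),(-.035,.205))],col)
    D([S(0,.078,.073),S(0,.16,.073)],col)
cv2.imwrite('pics/m4.png',cr)
```

```text
nozzle->mat [0.5673 0.1887] edge dir 1.8153946803275014 mat from bar corner [0.5675 0.1859]
mat rim [0.5671 0.1895] [-0.6883  0.4894  1.0826  1.4453 -0.161  -1.4179  3.612 ]
grip top -0.002092825542850305 0.1615009712990573
trig top 0.005446640138010166 0.1272947156671694
```

View pics/m4.png

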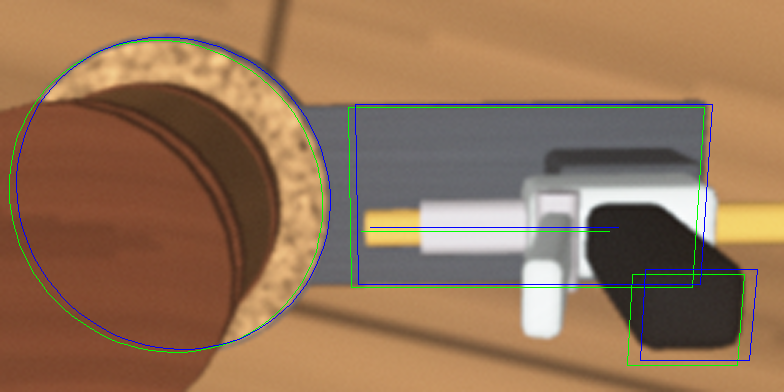

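```bash
python3 -c "
from h import *
plan([.5325,.3368,.137],1.805,10)"
```

```text
[[5.5, -0.1, 16.3, -0.0, 0.0, -0.0], [5.5, -0.1, 16.3, -0.0, 0.0, -0.0], [5.5, -0.1, 16.3, -0.0, 0.0, -0.0], [5.5, -0.1, 16.3, -0.0, 0.0, -0.0], [5.5, -0.1, 16.3, -0.0, 0.0, -0.0], [5.5, -0.1, 16.3, -0.0, 0.0, -0.0], [5.5, -0.1, 16.3, -0.0, 0.0, -0.0], [5.5, -0.1, 16.3, -0.0, 0.0, -0.0], [5.5, -0.1, 16.3, -0.0, 0.0, -0.0], [5.5, -0.1, 16.3, -0.0, 0.0, -0.0]]
```

Call:
servo_tool(motion=[[10,0,0,0,0,0],[18,0,0,0,0,0],[18,0,10,0,0,0],[9,-1,20,0,0,0],[0,0,26,0,0,0],[0,0,30,0,0,0],[0,0,30,0,0,0],[0,0,24,0,0,0],[0,0,15,0,0,0],[0,0,8,0,0,0],[0,0,0,0,0,0],[0,0,0,0,0,0]])

```text
time_s: 19.27
eef_pos: [0.5328, 0.3371, 0.1382]
tool_rot: [[-0.233, 0.972, 0.001], [0.972, 0.233, 0.001], [0.0, 0.001, -1.0]]
ft_force: [0.0, -0.3, -0.5]
opening: 0.0854
```

Call:
servo_tool(motion=[[0,0,0,0,0,0],[0,0,0,0,0,0],[0,0,0,0,0,0],[0,0,0,0,0,0]], jaw=1)

```text
time_s: 19.77
eef_pos: [0.5325, 0.3384, 0.1389]
tool_rot: [[-0.235, 0.972, 0.003], [0.972, 0.235, 0.002], [0.002, 0.003, -1.0]]
ft_force: [-1.5, 8.4, 6.5]
opening: 0.038
```

Opening is 38 mm, so the trigger is fully in. I'll hold it briefly, then release.

Call:
servo_tool(motion=[[0,0,0,0,0,0],[0,0,0,0,0,0],[0,0,0,0,0,0]])

```text
time_s: 20.15
eef_pos: [0.5325, 0.3385, 0.1389]
tool_rot: [[-0.235, 0.972, 0.003], [0.972, 0.235, 0.002], [0.002, 0.003, -1.0]]
ft_force: [-1.1, 8.3, 6.5]
opening: 0.0381
```

Call:
servo_tool(motion=[[0,0,0,0,0,0],[0,0,0,0,0,0],[0,0,0,0,0,0],[0,0,0,0,0,0],[0,0,0,0,0,0],[0,0,0,0,0,0]], jaw=-1)

```text
time_s: 20.9
eef_pos: [0.5324, 0.337, 0.1374]
tool_rot: [[-0.233, 0.972, 0.0], [0.972, 0.233, 0.0], [0.0, 0.0, -1.0]]
ft_force: [-0.4, -0.6, 1.1]
opening: 0.0855
```

Call:
servo_tool(motion=[[0,0,-10,0,0,0],[0,0,-20,0,0,0],[0,0,-30,0,0,0],[0,0,-35,0,0,0],[0,0,-30,0,0,0],[-10,0,-15,0,0,0],[-20,0,-5,0,0,0],[-20,0,0,0,0,0],[0,0,0,0,0,0],[0,0,0,0,0,0]])

```text
time_s: 22.15
eef_pos: [0.544, 0.2881, 0.2818]
tool_rot: [[-0.233, 0.973, -0.001], [0.973, 0.233, -0.0], [0.0, -0.001, -1.0]]
ft_force: [-0.8, -0.6, -0.8]
opening: 0.0857
```

Run:
```python
from h import *
s=manip.sense();im=manip.get_image('wrist');d=manip.get_image('side')
print(s['time_s'],s['eef_pos'])
cv2.imwrite('pics/f.png',np.hstack([cv2.resize(im,(400,300)),cv2.resize(d[100:340,160:480],(400,300))]))
```

```text
22.15 [0.544  0.2881 0.2818]
```

View pics/f.png

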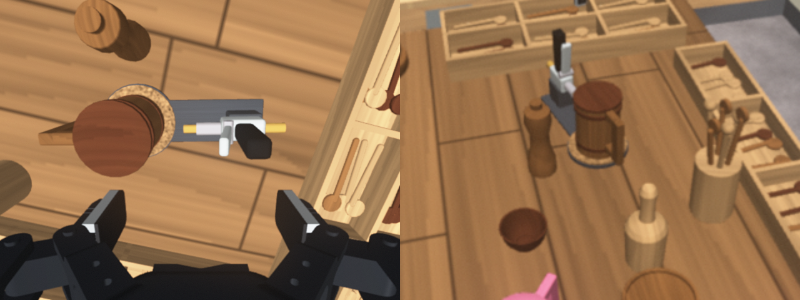

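The tankard stands upright on the mat with its handle away from the gun, the trigger has sprung back, and the bystanders are standing where they were. I'm handing the job in.

```bash
python3 -c "
from workcell import manip
print(manip.finish_job())"
```

```text
the job is handed in; nothing more can be done
None
```

The brown tankard now stands upright on the cork mat with its handle pointing away from the gun. After letting go of it I squeezed the trigger fully and released it, and handed the job in at about 22 s of the 59 s allowed.

- **Placement:** by wrist camera the tankard stands about 2 mm from the mat's centre, and its handle is within about 0.01 rad of straight away from the gun. The tankard was not disturbed when I let go of it.
- **Trigger:** the jaws closed to 38 mm against the 40 mm of the fully squeezed grip. They stayed there for at least 0.375 s, roughly half a second in all. The last pictures show the trigger sprung back.
- **Last check:** the crock, bowl, mallet and mill stand where they were, and the gripper touches nothing.
- **Disagreement:** the top camera read about 4 to 8 mm differently from the wrist camera on the tankard. On the mat it read about 2 to 5 mm differently from the side and wrist cameras. I placed the tankard by the side and wrist readings, and a close wrist view afterwards confirmed the position.
- **Failed check:** a top-camera check while carrying the tankard failed because the arm hid the tankard and mat, so I used the side view instead.

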